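Swing the bat home on the potter's wheel

ROBOT

A 7-joint arm with a two-finger parallel gripper is mounted at the origin on the work surface. World frame = base frame: x ahead of the robot, y to its left, z up, the work surface at z = 0. Lengths are in mm, angles in rad, forces in N, time in s.
With the tool pointing down it reaches from about 400 to 850 mm from the base axis. Payload 4.5 kg.
Tool frame: the origin (TCP) lies at the very end of the fingers, on their centre line; the grasp point (between the pads) lies 19 mm behind it (pinch_z is the distance from the TCP to the grasp point, in mm); z points along the fingers, x is the direction in which the jaws open and shut, and the axes are right-handed (so a half turn about z gives the same grasp; the last joint's range is limited). The gripper opens to 88 mm and grips with 3 to 60 N. Pads are 18 mm wide; open, the fingers measure 123 mm over their backs; the gripper's body (75 mm by 187 mm) begins 45 mm behind the grasp point.
Start: joints at [-1.145, 0.689, -0.195, 1.565, 0.157, 0.902, -0.215], TCP at [238.641, 577.671, 238.743] pointing down, gripper open.
Joint ranges: [-3.01, 3.01], [-0.46, 2.08], [-1.47, 1.51], [0.13, 2.56], [-1, 4.14], [0.04, 2.09], [-2.66, 2.66]. Speed limits (rad/s): [2.57, 2.57, 3.14, 3.14, 3.14, 3.14, 3.14].

INTERFACE

Orientations are given as a 3x3 rotation matrix whose columns are the frame's x, y, z axes.
In Python, from workcell import state, snapshot, camera_params, hand_in, search_frame, outline_of, spot_point, pinch_z gives the robot as it stands.
- The arm moves only by the shell command python3 -m handwheel 'ROWS' [FORCE]. ROWS is JSON, a list of rows, each a list of 5 numbers: the shift along the tool's x, y, z in mm, then the turn about the tool's z in degrees, then the opening, from -1 (shut) to 1 (fully open). In form: [[tx, ty, tz, turn, claw], ...]. A call has 1 to 12 rows; each row is the pose to reach, as a shift and turn from the pose commanded when the call began, along the tool's axes at that moment; what a row does not reach only later rows make up. A row lasts 1/8 s, in which the tool goes at most 62.5 mm and 10.7 degrees, less where a joint would pass 70% of its speed; a pose out of reach is approached as far as the arm can. A call with a gripper value outside its range is refused whole. The fingers move at their own pace and stop on an object; FORCE is the grip in N (left out, the last holds). Time passes only in rows, so rows that repeat a pose let the fingers close. It gives the time, the measured TCP pose, the force and the opening at its end, in the units of the state.
- state(): the state, without advancing time (a new reading comes with each control period).
- snapshot(name): name is "scene" or "side" or "wrist"; returns (picture, depth): 420x560x3 uint8, blue, green, red; 420x560 float32, mm along the optical axis (not along the pixel's ray), 0 where there is no reading.
- camera_params(name): a dict with "K" (3x3 intrinsics, pixels), "dist_coeffs" ([k1, k2, p1, p2, k3] as OpenCV has them; the pictures are not rectified), "eye" and "attitude" of the camera in the world. Camera axes: x right, y down, z forward; pixel columns grow to the right and rows downward; lengths in mm; the calibration is good to about 2 mm. A picture is of the moment at which its call begins: read the wrist's pose just before it. camera_params takes no time and is no camera call; for the wrist camera it gives the pose at the moment of the call.
- hand_in(): hands the job in, once; it reports no verdict.
Trained networks look in the newest picture that a camera, given by its name, has taken for a name from the list of things; names that differ only in an ending like _2 or _b are one class to them, and where a whole thing is asked for, a point or a joint stands for the part that bears it (a point fixed in the world has none). Each returns a list of dicts, best first, with "p" (0 to 1); they miss things now and then, are a little off and sometimes report something else, mostly with a low value. They report only what shows in the picture. A call takes as long as a camera call.
- search_frame(camera, query): "at" ([row, column] in pixels, amid what is visible of it).
- outline_of(camera, query): "mask" (420x560 bool, what is visible of it) and "at" ([row, column] in pixels, amid what is visible of it).
- spot_point(camera, query): "at" ([row, column] in pixels: a listed point, or the origin of a listed thing).
The state is a dict: "time": time; "joint_pos": joint angles; "qd": joint speeds; "tau": joint torques, N m; "position": TCP position; "tcp_rot": TCP orientation; "force": force on the tool from outside, world axes, zero at the start; "moment": the same for the moment, N m; "width": opening from 0.0 (shut) to 1.0 (fully open).
Only numpy, scipy, OpenCV 4.12 (cv2) and the standard library are available. Lean on these libraries where they do the work, as an engineer would, in place of code of your own. Each camera call takes 0.05 s, during which the arm holds its last target. There are 200 camera calls.

TASK

The wooden bat on the potter's wheel is hooked over only one of the two bat pins. Keeping it on that pin, swing it round by pushing gently near its other end until it rides up over the second pin and drops with that pin in its slot, then press that end down with the push of half a kilogram to a kilogram so that the bat sits flat on the wheel head. Go by feel and never push or press with more than a kilogram and a half; leave the mug, jar, bowl and brush beside the wheel alone.

Things in the scene. Friction and masses are not known exactly. Their poses are not given: they have to be found in the camera images.
- wheel: White table-top potter's wheel, 300 x 360 mm, with a grey drip tray on top whose rim is 150 mm above the table. Origin: on the table under its centre. Nothing of it stands higher than the head, so there is free room all round the head's rim above the tray.
- head: Wheel head: round aluminium disc 240 mm across, 14 mm thick, its top face 185 mm above the table, locked so that it does not turn. Origin: centre of the top face, z up; its x and y say nothing of the pins. Two dark steel bat pins, buttons 10 mm across and 5 mm high, stand on it 200 mm apart. Not measured and fitted by hand: the middle between them lies up to 8.5 mm off the head's centre.
- bat: Loose brown hardboard bat, 280 x 90 x 12 mm, 0.2 to 0.4 kg. Origin: on the underside at the centre of its round hole (12 mm across, 40 mm from that end), which sits over the first pin; x along the bat to the slot, z up. It starts flat, turned 18 to 32 degrees anticlockwise (seen from above) from the line of the pins, clear of the second pin: swing it clockwise. Keep pushes and presses under 15 N.
- bat_slot (a point): Centre of the slot (20 mm along the bat, 11.5 mm across it, right through) on the bat's underside, 200 mm from the round hole. Height above the head's top: 0 when flat, about 5 mm while the bat rides on the second pin. When the slot finds the pin that end falls 5 mm and the pin stops the swing; a side push can keep it from falling fully until it is let go or pressed down.
- bat_mid (a point): Middle of the bat's underside, halfway between round hole and slot; it ends up within about 10 mm of the head's centre. Press on the bat's top face (12 mm above the underside) between here and the slot, where the head lies under it; past the slot the bat overhangs. Flat on the head the bat is hard: landing on it at 15 mm/s already knocks with 20 to 30 N, so come down at 4 mm/s or less.
- push_edge (a point): Point on the bat's long edge to push on, 215 mm from the round hole, 45 mm from the centre line, at mid height (9 mm above the underside) of the edge's upright part, which is its upper 6 mm. Below that both long edges are bevelled underneath (6 mm high, 14 mm wide), so that an edge pushed against the second pin rides up over it. That takes about 1 to 5 N here; sliding on the pin about 1 N.
- mug: White mug with a handle, 82 mm across, 92 mm high, beside the wheel: leave alone. Origin: centre of its foot.
- glaze_jar: Green glass jar with white lid and blank label, 72 mm across, 100 mm high, beside the wheel: leave alone. Origin: centre of its foot.
- bowl: Terracotta bowl, 110 mm across, 50 mm high, beside the wheel: leave alone. Origin: centre of its foot.
- brush: Flat glazing brush, 190 mm long, lying on the table to the left of the wheel: leave alone. Origin: on the table under its middle.

How it is judged (in metres and radians):
On the way, in this order (a step that is already met when the one before it is completed fails the run):
1. the slotted end has ridden up on to the second pin (z of bat_slot in the frame of head above 0.003 m), for 0.1 s.
2. the bat, with the second pin in its slot, is pressed down on the head (its weight of 2 to 4 N and the press together over 6.5 N) (z of bat_slot in the frame of head below 0.0018 m and horizontal distance between bat_mid and head below 0.013 m and contact force between bat and head above 6.5 N), for 0.15 s.
At the end, for the whole second after the job is handed in: The bat lies flat and still on the wheel head (slot within 1.8 mm of it, tilt under 0.012 rad), its round hole still on the first pin (moved under 5 mm) and the second pin in its slot (bat's middle within 13 mm of the head's centre) (z of bat_slot in the frame of head below 0.0018 m and horizontal distance between bat_mid and head below 0.013 m and angle between bat's own z axis and vertical below 0.012 rad and distance of bat from where it was at the start of the episode below 0.005 m and linear speed of bat below 0.01 m/s); the robot touches nothing.
It fails at once if the bat pushed or pressed with more than 15 N (contact force between any of the fingers, the arm and bat above 15 N).
It fails at once if the round hole lifted or pushed off its pin (distance of bat from where it was at the start of the episode above 0.008 m).
It fails at once if a bystander moved by more than 15 mm (distance of any of mug, glaze_jar, bowl, brush from where it was at the start of the episode above 0.015 m).
It also fails if it takes over 53 s, if anything falls off the work surface, if the arm or the gripper's body presses on something with over 40 N, if the wrist force passes 120 N, or if a joint passes its speed limit or range.

## Working session

There is one attempt and no reset: what is moved stays moved. The work goes in short steps, Python scripts to look and compute and a shell command to move; the robot and the scene stay as the last step left them, time stands still between calls to the robot, and variables do not carry over. Pictures are saved under pics/ and viewed, about 8 in all and at most 12, crops included, and the job is handed in when it is done.

```bash
ls; mkdir -p pics; cat > h.py <<'E'
import numpy as np, cv2
from workcell import *
def px2w(cam,rc,depth,P):
    K=np.array(P['K'],float);d=np.array(P['dist_coeffs'],float)
    r,c=rc; u=cv2.undistortPoints(np.array([[[c,r]]],float),K,d)[0,0]
    r0,c0=int(round(r)),int(round(c)); w=depth[max(0,r0-2):r0+3,max(0,c0-2):c0+3]; w=w[w>0]
    z=np.median(w) if w.size else np.nan
    return np.array(P['eye'])+np.array(P['attitude'])@np.array([u[0]*z,u[1]*z,z]), u
def onplane(u,P,z):
    ray=np.array(P['attitude'])@np.array([u[0],u[1],1]);e=np.array(P['eye'])
    return e+ray*(z-e[2])/ray[2]
E
python3 - <<'E'
from h import *
s=state();print(s['time'],s['position'],np.round(s['tcp_rot'],3).tolist(),s['force'],s['width'])
for cam in ['scene','side']:
    P=camera_params(cam);print(cam,P['eye'])
    pic,dep=snapshot(cam);cv2.imwrite(f'pics/{cam}0.png',pic)
    np.save(f'pics/{cam}0.npy',dep)
    for n in ['head','bat','bat_slot','push_edge','bat_mid','mug','glaze_jar','bowl','brush']:
        for d in spot_point(cam,n)[:1]:
            w,u=px2w(cam,d['at'],dep,P);print(cam,n,round(d['p'],2),np.round(d['at'],1),np.round(w,1),'z185',np.round(onplane(u,P,185)[:2],1))
print(state()['time'])
E
```

```text
pics
0.0 [238.49234724 577.02376645 237.92109839] [[0.382, 0.924, -0.001], [0.924, -0.382, -0.002], [-0.002, 0.0, -1.0]] [-0.10513613 -0.51250108  0.43310846] 0.9976781348162805
scene [1125.45432831 -768.2590177   757.59663723]
scene head 0.59 [187.9 290.4] [607.6 -16.  196.2] z185 [597.2  -1. ]
scene bat 0.89 [211.2 301.7] [695.1 -94.6 197.1] z185 [685.8 -80. ]
scene bat_slot 0.61 [179.2 259.6] [506.5 -24.9 196.5] z185 [493.9  -9.6]
scene push_edge 0.78 [180.1 244.5] [461.8 -40.  186.8] z185 [459.7 -37.8]
scene bat_mid 0.85 [196.  282.2] [613.8 -64.3 197.8] z185 [602.1 -48.1]
scene mug 0.8 [296.5 181.3] [ 524.9 -376.3   41.4] z185 [ 645.3 -454.9]
scene glaze_jar 0.64 [174.8 312. ] [610.6  93.8 186.1] z185 [609.6  95.4]
scene bowl 0.72 [322.9 217.1] [ 629.2 -366.3    4.4] z185 [ 748.2 -462.7]
scene brush 0.91 [195.9 375.8] [719.2 354.1   8.8] z185 [814.8  90. ]
side [-281.45085033 -950.95985515 1032.15698546]
side head 0.83 [198.  304.7] [598.5 -26.5 195.6] z185 [609.6 -14.9]
side bat 0.96 [197.6 339.2] [673.8 -89.4 196.5] z185 [687.  -77.6]
side bat_slot 0.75 [215.5 271.4] [470.7 -32.8 196.4] z185 [481.  -20.2]
side push_edge 0.56 [218.8 273.3] [466.5 -45.8 194.5] z185 [475.  -35.5]
side bat_mid 0.79 [204.3 306.4] [582.4 -51.2 193.7] z185 [591.3 -41.8]
side mug 0.74 [331.4 360.3] [ 460.1 -385.9   42. ] z185 [ 353.  -467.5]
side glaze_jar 0.96 [209.4 189.9] [435.5 344.   34.5] z185 [327.3 148.7]
side bowl 0.61 [308.5 393.6] [ 585.5 -387.7   40.1] z185 [ 458.8 -470. ]
side brush 0.94 [186.2 249.1] [695.  365.2   8.8] z185 [526.9 138.6]
1.0
```

View pics/side0.png

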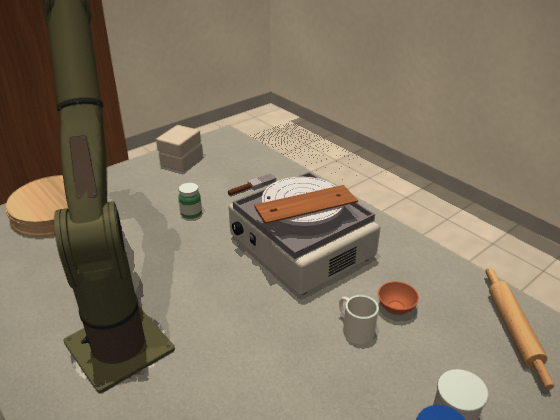

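```bash
python3 - <<'E'
from h import *
s=state();P=camera_params('wrist');R=s['tcp_rot']
print(R.T@(np.array(P['eye'])-s['position']),np.round(R.T@np.array(P['attitude']),3).tolist(),P['K'])
print('tool shift to (600,-60,300):',R.T@(np.array([600,-60,330])-s['position']))
E
```

```text
[  -0.52638218  -70.81052152 -146.70539821] [[1.0, 0.001, 0.001], [-0.001, 0.961, 0.276], [-0.001, -0.276, 0.961]] [[319.29930334   0.         274.58809895]
 [  0.         319.29930334 204.71798427]
 [  0.           0.           1.        ]]
tool shift to (600,-60,300): [-451.38865069  577.43400716  -91.28351889]
```

The side picture shows the bat across the head with its slotted end at about (row 210, col 272). The second pin is exposed just behind it at about (197, 268), and the mug and bowl are at (320, 360) and (298, 398). The next move brings the wrist camera over the head.

```bash
python3 -m handwheel '[[-20,26,-60,0,-1],[-60,80,-92,0,-1],[-100,133,-92,0,-1],[-136,180,-92,0,-1],[-172,228,-92,0,-1],[-208,276,-92,0,-1],[-244,324,-92,0,-1],[-280,372,-92,0,-1],[-316,420,-92,0,-1],[-352,468,-92,0,-1],[-388,516,-92,0,-1],[-417,553,-92,0,-1]]' 10
python3 -m handwheel '[[0,0,0,0,-1],[0,0,0,0,-1]]'
python3 - <<'E'
from h import *
s=state();print(s['time'],s['position'],np.round(s['tcp_rot'],3).tolist(),s['force'],s['width'])
cam='wrist'
P=camera_params(cam);pic,dep=snapshot(cam);cv2.imwrite('pics/w1.png',pic);np.save('pics/w1.npy',dep)
import pickle;pickle.dump(P,open('pics/w1.pkl','wb'))
for n in ['head','bat','bat_slot','push_edge','bat_mid']:
    for d in spot_point(cam,n)[:1]:
        w,u=px2w(cam,d['at'],dep,P);print(n,round(d['p'],2),np.round(d['at'],1),np.round(w,1),'z185',np.round(onplane(u,P,185)[:2],1))
E
```

```text
time: 2.5
position: [591.5, -21.9, 330.7]
tcp_rot: [[0.384, 0.923, 0.001], [0.923, -0.384, -0.001], [-0.0, 0.001, -1.0]]
force: [0.5, 0.5, -0.1]
width: 0.005
time: 2.75
position: [590.1, -17.8, 330.5]
tcp_rot: [[0.381, 0.925, -0.001], [0.925, -0.381, 0.001], [0.001, -0.001, -1.0]]
force: [0.6, -0.7, -0.9]
width: 0.004
2.75 [590.1057502  -17.78007434 330.54595781] [[0.381, 0.925, -0.001], [0.925, -0.381, 0.001], [0.001, -0.001, -1.0]] [ 0.61626166 -0.6976684  -0.899281  ] 0.003960910202144247
head 0.81 [207.  298.3] [609.3  -2.4 196.8] z185 [612.8  -2.8]
bat_slot 0.74 [ 85.7 241.1] [492.4  -9.  184.9] z185 [492.4  -9. ]
push_edge 0.77 [ 73.4 180.2] [425.1 -91.7   1.9] z185 [463.4 -53.1]
bat_mid 0.58 [200.  250.9] [586.5 -39.8 197.4] z185 [589.3 -41.9]
```

View pics/w1.png

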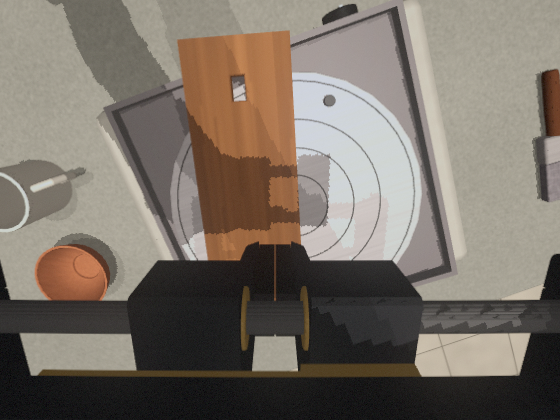

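The wrist picture shows the slot at about (row 88, col 238), the exposed second pin at (100, 329), and the bat's far corners at (40, 179) and (31, 290). The right half of the bat's far end leads towards the pin, and the edge to push is the left one.

```bash
python3 - <<'E'
from h import *
import pickle;P=pickle.load(open('pics/w1.pkl','rb'));dep=np.load('pics/w1.npy')
pic=cv2.imread('pics/w1.png')
def W(c,r,z): return px2w('wrist',(r,c),dep,P)
g=cv2.cvtColor(pic,cv2.COLOR_BGR2GRAY)[90:112,318:342].astype(int)
m=g<120;rr,cc=np.nonzero(m);pin=(318+cc.mean(),90+rr.mean());print('pinpx',pin)
u=px2w('w',(pin[1],pin[0]),dep,P)[1];pw=onplane(u,P,189);print('pin2',pw)
L=[];Rr=[]
for (c,r) in [(179,40),(290,31),(207,262),(299,244),(238,88)]:
    u=px2w('w',(r,c),dep,P)[1];p=onplane(u,P,197);L.append(p[:2]);print((c,r),p[:2].round(1))
A,B,C,D,S=map(np.array,L)
for a,b in((C,A),(D,B)): d=a*0+b-a;print('edge angle',np.degrees(np.arctan2(d[1],d[0])))
e=(A+B)/2;print('endmid',e,'width',np.linalg.norm(A-B))
d=(A-C)/np.linalg.norm(A-C)+(B-D)/np.linalg.norm(B-D);d/=np.linalg.norm(d)
hole=e-d*240;print('hole',hole,'slot',e-d*40,'dir',np.degrees(np.arctan2(d[1],d[0])))
v=pw[:2]-hole;print('pin dist',np.linalg.norm(v),np.degrees(np.arctan2(v[1],v[0])))
y=np.array([-d[1],d[0]]);pe=hole+215*d+45*y;print('push_edge',pe,'y',y)
# rim of head: depth-based circle
hs=state();R=hs['tcp_rot']
print(R.T@(np.array([*(pe+30*y),198])-hs['position']))
E
```

```text
pinpx (np.float64(328.2647058823529), np.float64(100.73529411764706))
pin2 [532.52061749  55.69076079 189.        ]
(179, 40) [443.1 -40.2]
(290, 31) [471.   44.2]
(207, 262) [ 627.3 -103.7]
(299, 244) [643.5 -15. ]
(238, 88) [494.4 -11.4]
edge angle 160.97057611737335
edge angle 161.06702494453742
endmid [457.0541403    2.02432467] width 88.89096370248241
hole [684.0042252  -76.03756721] slot [494.87915445 -10.98599065] dir 161.0188005309554
pin dist 200.74769189894852 138.99016968811583
push_edge [466.05816942 -48.66026332] y [-0.32525788 -0.94562535]
[-105.84229203 -101.40579     132.89381212]
```

```bash
python3 -m handwheel '[[-40,-40,0,-1,-1],[-80,-75,0,-2,-1],[-106,-101,10,-3.4,-1],[-106,-101,50,-3.4,-1],[-106,-101,90,-3.4,-1],[-106,-101,120,-3.4,-1],[-106,-101,134,-3.4,-1],[-106,-101,138,-3.4,-1],[-106,-101,138,-3.4,-1],[-106,-101,138,-3.4,-1]]'
python3 - <<'E'
from h import *
s=state();p=np.array(s['position']);R=np.array(s['tcp_rot'])
hole=np.array([684,-76,p[2]]);print(s['time'],'rel hole in tool axes',R.T@(p-hole),'yaw',np.degrees(np.arctan2(R[1,0],R[0,0])),s['force'])
pic,dep=snapshot('side');cv2.imwrite('pics/s1.png',cv2.resize(pic[150:290,190:410],None,fx=3,fy=3))
E
```

```text
time: 4.3
position: [457.2, -78.3, 193.4]
tcp_rot: [[0.326, 0.945, 0.002], [0.945, -0.326, -0.0], [0.0, 0.002, -1.0]]
force: [0.3, 0.2, 0.1]
width: 0.008
4.3 rel hole in tool axes [ -76.11236854 -213.61516692   -0.36785651] yaw 70.95762064700206 [0.30086756 0.15679297 0.14237864]
```

View pics/s1.png

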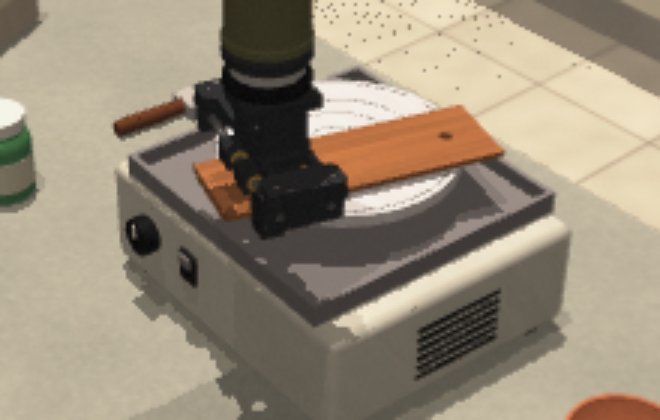

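The crop shows the gripper standing beside the bat's long edge near the slotted end (around 230, 190), square to the edge and clear of the bat. Now the slow push.

```bash
python3 -m handwheel '[[5,0,1,0,-1],[8,0,1,0,-1],[9.5,0,1,0,-1],[11,0,1,0,-1],[12.5,0,1,0,-1],[14,0,1,0,-1],[15.5,-0.5,1,0.5,-1],[17.5,-1,1,1,-1],[20,-1.6,1,1.7,-1],[22.5,-2.2,1,2.4,-1],[25,-2.8,1,3,-1],[27.5,-3.4,1,3.7,-1]]'
python3 - <<'E'
from h import *
s=state();R=np.array(s['tcp_rot']);print(s['time'],R.T@s['force'])
E
```

```text
time: 5.85
position: [462.4, -51.0, 191.7]
tcp_rot: [[0.387, 0.922, -0.0], [0.922, -0.387, 0.0], [-0.0, -0.0, -1.0]]
force: [-0.3, -0.6, -0.0]
width: 0.002
5.85 [-0.6289333  -0.05697125  0.02225778]
```

```bash
python3 -m handwheel '[[2.5,-0.7,0,0.7,-1],[5,-1.4,0,1.3,-1],[7.5,-2,0,2,-1],[10,-2.6,0,2.7,-1],[12.5,-3.2,0,3.3,-1],[15,-3.8,0,4,-1],[17,-4.2,0,4.5,-1],[19,-4.6,0,5,-1],[21,-5,0,5.5,-1]]'
python3 -m handwheel '[[1.5,-0.4,0,0.4,-1],[3,-0.8,0,0.8,-1],[4.5,-1.2,0,1.2,-1],[6,-1.6,0,1.6,-1]]'
python3 - <<'E'
from h import *
s=state();R=np.array(s['tcp_rot']);print(s['time'],R.T@s['force'])
P=camera_params('wrist');pic,dep=snapshot('wrist');cv2.imwrite('pics/w2.png',pic)
for c in('wrist','scene'):
  if c=='scene':P=camera_params(c);pic,dep=snapshot(c)
  for n in ['bat_slot','push_edge']:
    for d in spot_point(c,n)[:1]:
        w,u=px2w(c,d['at'],dep,P);print(n,round(d['p'],2),np.round(d['at'],1),np.round(w,1),np.round(onplane(u,P,185)[:2],1))
E
```

```text
time: 6.98
position: [466.0, -29.8, 191.7]
tcp_rot: [[0.474, 0.881, 0.0], [0.881, -0.474, 0.0], [0.0, -0.0, -1.0]]
force: [-0.8, -0.6, -0.5]
width: 0.006
time: 7.48
position: [467.3, -24.1, 191.7]
tcp_rot: [[0.498, 0.867, -0.0], [0.867, -0.498, -0.0], [-0.0, -0.0, -1.0]]
force: [-0.6, -1.9, -0.3]
width: 0.002
7.475 [-1.98196611  0.42602302  0.31952414]
push_edge 0.61 [262.4 300.1] [463.9 -10.1 215.3] [478.2 -15.2]
bat_slot 0.8 [176.5 270.1] [523.6   3.  197.3] [510.4  19.8]
push_edge 0.95 [172.6 254.3] [481.4 -16.7 206.7] [456.  13.]
```

View pics/w2.png

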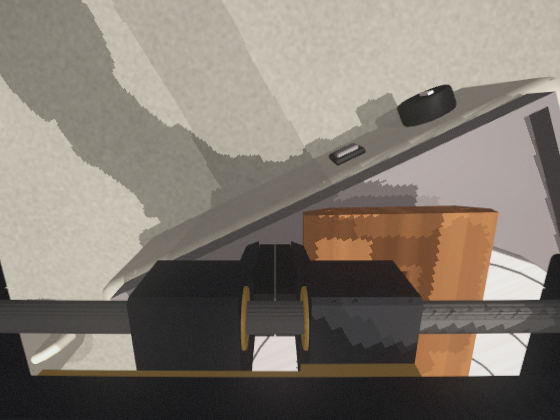

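The wrist view shows the left finger face against the bat's edge at about column 303, with the end edge at row 210. The force has risen to 2 N, so the bevel is meeting the pin and I'll continue gently.

```bash
python3 -m handwheel '[[1,-0.3,0,0.3,-1],[2,-0.5,0,0.5,-1],[3,-0.8,0,0.8,-1],[4,-1.1,0,1.1,-1]]'
python3 -m handwheel '[[1,-0.3,0,0.3,-1],[2,-0.5,0,0.5,-1],[3,-0.8,0,0.8,-1],[4,-1.1,0,1.1,-1]]'
python3 -m handwheel '[[1,-0.3,0,0.3,-1],[2,-0.5,0,0.5,-1],[3,-0.8,0,0.8,-1],[4,-1.1,0,1.1,-1]]'
```

```text
time: 8.28
position: [468.5, -19.8, 191.7]
tcp_rot: [[0.515, 0.857, 0.0], [0.857, -0.515, -0.0], [0.0, 0.0, -1.0]]
force: [-0.4, -1.4, 0.2]
width: 0.004
time: 8.78
position: [469.5, -15.8, 191.7]
tcp_rot: [[0.531, 0.847, -0.0], [0.847, -0.531, 0.0], [-0.0, -0.0, -1.0]]
force: [-0.8, -1.1, -0.4]
width: 0.005
time: 9.28
position: [470.9, -11.7, 191.7]
tcp_rot: [[0.547, 0.837, 0.0], [0.837, -0.547, 0.0], [0.0, 0.0, -1.0]]
force: [0.2, -1.0, 0.1]
width: 0.007
```

```bash
cat > hz.py <<'E'
from h import *
def bat_plane(verbose=True):
    # fit plane to bat's top face from the scene camera; heights at hole and slot
    P=camera_params('scene');pic,dep=snapshot('scene');o=outline_of('scene','bat')
    m=cv2.erode(o[0]['mask'].astype(np.uint8),np.ones((3,3)))>0
    rr,cc=np.nonzero(m&(dep>0));K=np.array(P['K'],float)
    u=cv2.undistortPoints(np.stack([cc,rr],1)[:,None].astype(float),K,np.array(P['dist_coeffs'],float))[:,0]
    z=dep[rr,cc];w=np.array(P['eye'])+np.c_[u*z[:,None],z]@np.array(P['attitude']).T
    w=w[(w[:,2]>190)&(w[:,2]<208)]
    hd=np.linalg.norm(w[:,:2]-[684,-76],axis=1)
    for a in range(0,240,40):
        q=w[(hd>=a)&(hd<a+40)]
        if len(q)>5: print(a,len(q),np.median(q[:,2]).round(1),end=' | ')
    c=w[:,:2].mean(0);print('n',len(w),p(w))
def p(w):
    q=w[:,:2]-w[:,:2].mean(0);e=np.linalg.eigh(np.cov(q.T))[1][:,-1];e=e*np.sign(e[1])
    return 'axis deg',round(float(np.degrees(np.arctan2(e[1],e[0]))),1)
if __name__=='__main__': bat_plane()
E
python3 hz.py
```

```text
0 463 198.8 | 40 382 199.2 | 80 240 199.7 | 120 211 200.1 | 160 190 200.2 | 200 134 200.4 | n 1620 ('axis deg', 147.3)
```

```bash
cat > hz.py <<'E'
from h import *
def cloud(dep,P):
    rr,cc=np.nonzero(dep>0);K=np.array(P['K'],float)
    u=cv2.undistortPoints(np.stack([cc,rr],1)[:,None].astype(float),K,np.array(P['dist_coeffs'],float))[:,0]
    z=dep[rr,cc];return np.array(P['eye'])+np.c_[u*z[:,None],z]@np.array(P['attitude']).T
def rep(w,th):
    t=np.radians(th);d=np.array([np.cos(t),np.sin(t)]);y=np.array([-d[1],d[0]])
    q=w[:,:2]-[684,-76];a=q@d;b=q@y
    m=(w[:,2]>188)&(w[:,2]<210)&(abs(b)<36)&(a>-30)&(a<232)
    A=np.c_[np.ones(m.sum()),a[m],b[m]];z=w[m,2]
    for _ in range(3):
        k=np.linalg.lstsq(A,z,rcond=None)[0];r=abs(A@k-z);g=r<2.5;A,z=A[g],z[g]
    print('n',len(z),'z hole %.1f slot %.1f roll/40mm %.1f'%(k[0],k[0]+200*k[1],40*k[2]))
if __name__=='__main__':
    import sys
    P=camera_params('scene')
    rep(cloud(np.load('pics/scene0.npy'),P),161)
    pic,dep=snapshot('scene');cv2.imwrite('pics/sc.png',pic);rep(cloud(dep,P),float(sys.argv[1]))
E
python3 hz.py 147
```

```text
n 1285 z hole 197.3 slot 197.3 roll/40mm -0.1
n 1331 z hole 199.0 slot 200.4 roll/40mm -2.6
```

```bash
python3 -m handwheel '[[1.5,-0.4,0,0.4,-1],[3,-0.8,0,0.8,-1],[4.5,-1.2,0,1.2,-1],[6,-1.6,0,1.6,-1],[7.5,-2,0,2,-1],[9,-2.4,0,2.4,-1]]'
python3 hz.py 144.5
python3 -m handwheel '[[1.5,-0.4,0,0.4,-1],[3,-0.8,0,0.8,-1],[4.5,-1.2,0,1.2,-1],[6,-1.6,0,1.6,-1],[7.5,-2,0,2,-1],[9,-2.4,0,2.4,-1]]'
python3 hz.py 142
```

```text
time: 10.18
position: [473.7, -2.9, 191.7]
tcp_rot: [[0.582, 0.813, 0.0], [0.813, -0.582, 0.0], [0.0, 0.0, -1.0]]
force: [-1.1, -0.7, 0.2]
width: 0.007
n 1285 z hole 197.3 slot 197.3 roll/40mm -0.1
n 1335 z hole 199.3 slot 200.8 roll/40mm -2.9
time: 10.98
position: [476.9, 5.8, 191.7]
tcp_rot: [[0.615, 0.788, -0.0], [0.788, -0.615, 0.0], [0.0, -0.0, -1.0]]
force: [-0.6, -1.5, -0.5]
width: 0.001
n 1285 z hole 197.3 slot 197.3 roll/40mm -0.1
n 1319 z hole 199.6 slot 201.4 roll/40mm -3.3
```

```bash
python3 -m handwheel '[[1,-0.3,0,0.3,-1],[2,-0.5,0,0.5,-1],[3,-0.8,0,0.8,-1],[4,-1.1,0,1.1,-1],[5,-1.4,0,1.3,-1],[6,-1.6,0,1.6,-1]]'
python3 -m handwheel '[[0.7,-0.2,0,0.2,-1],[1.4,-0.4,0,0.4,-1],[2,-0.5,0,0.5,-1]]'
python3 -m handwheel '[[0.7,-0.2,0,0.2,-1],[1.4,-0.4,0,0.4,-1],[2,-0.5,0,0.5,-1]]'
python3 hz.py 139.5
```

```text
time: 11.78
position: [479.4, 11.6, 191.7]
tcp_rot: [[0.637, 0.771, 0.0], [0.771, -0.637, 0.0], [0.0, -0.0, -1.0]]
force: [-0.5, -1.5, 0.8]
width: 0.003
time: 12.15
position: [480.2, 13.4, 191.7]
tcp_rot: [[0.643, 0.765, -0.0], [0.765, -0.643, 0.0], [-0.0, -0.0, -1.0]]
force: [-0.4, -1.4, 0.1]
width: 0.005
time: 12.52
position: [481.1, 15.2, 191.7]
tcp_rot: [[0.65, 0.76, -0.0], [0.76, -0.65, 0.0], [-0.0, -0.0, -1.0]]
force: [-1.0, -0.8, 1.0]
width: 0.004
n 1285 z hole 197.3 slot 197.3 roll/40mm -0.1
n 1321 z hole 199.8 slot 201.8 roll/40mm -3.7
```

```bash
python3 -m handwheel '[[0.5,-0.1,0,0.1,-1],[1,-0.2,0,0.3,-1],[1.5,-0.3,0,0.4,-1]]'
python3 -m handwheel '[[0.5,-0.1,0,0.1,-1],[1,-0.2,0,0.3,-1],[1.5,-0.3,0,0.4,-1]]'
python3 hz.py 139
```

```text
time: 12.95
position: [481.7, 16.5, 191.7]
tcp_rot: [[0.655, 0.755, -0.0], [0.755, -0.655, 0.0], [-0.0, -0.0, -1.0]]
force: [-0.5, -1.2, 0.8]
width: 0.01
time: 13.32
position: [482.6, 17.9, 191.7]
tcp_rot: [[0.661, 0.751, -0.0], [0.751, -0.661, 0.0], [0.0, -0.0, -1.0]]
force: [-1.1, -0.3, 0.6]
width: 0.009
n 1285 z hole 197.3 slot 197.3 roll/40mm -0.1
n 1320 z hole 199.7 slot 201.6 roll/40mm -3.5
```

```bash
python3 -m handwheel '[[0.5,-0.1,0,0.1,-1],[1,-0.2,0,0.3,-1],[1.5,-0.3,0,0.4,-1]]'
python3 -m handwheel '[[0.5,-0.1,0,0.1,-1],[1,-0.2,0,0.3,-1],[1.5,-0.3,0,0.4,-1]]'
python3 hz.py 138
```

```text
time: 13.75
position: [484.1, 19.3, 191.8]
tcp_rot: [[0.666, 0.746, 0.001], [0.746, -0.666, 0.0], [0.001, 0.001, -1.0]]
force: [-1.1, 0.0, 0.9]
width: 0.006
time: 14.12
position: [484.3, 20.3, 191.7]
tcp_rot: [[0.671, 0.741, 0.0], [0.741, -0.671, -0.0], [0.0, 0.0, -1.0]]
force: [0.0, -0.9, 0.7]
width: 0.005
n 1285 z hole 197.3 slot 197.3 roll/40mm -0.1
n 1264 z hole 197.3 slot 197.4 roll/40mm 0.0
```

The bat has dropped: the plane fit reads 197.3 and 197.4 with zero roll. I'll back off, rise and check with the wrist camera.

```bash
python3 -m handwheel '[[-2,0,0,0,-1],[-8,0,0,0,-1],[-20,0,0,0,-1],[-25,0,-15,0,-1],[-25,0,-60,0,-1],[-25,0,-110,0,-1],[10,25,-130,0,-1],[50,60,-130,0,-1],[62,90,-130,0,-1],[62,90,-130,0,-1],[62,90,-130,0,-1]]'
python3 - <<'E'
from h import *
import pickle
s=state();print(s['time'],s['position'],np.round(s['tcp_rot'],3).tolist(),s['force'])
P=camera_params('wrist');pic,dep=snapshot('wrist');cv2.imwrite('pics/w3.png',pic);np.save('pics/w3.npy',dep)
pickle.dump((P,s),open('pics/w3.pkl','wb'))
for n in ['head','bat_slot','bat_mid','push_edge','bat']:
    for d in spot_point('wrist',n)[:1]:
        w,u=px2w('wrist',d['at'],dep,P);print(n,round(d['p'],2),np.round(d['at'],1),np.round(w,1),np.round(onplane(u,P,185)[:2],1))
E
python3 hz.py 138.5
```

```text
time: 15.55
position: [591.5, 5.9, 322.1]
tcp_rot: [[0.671, 0.741, -0.001], [0.741, -0.671, 0.0], [-0.0, -0.001, -1.0]]
force: [-0.0, 0.4, -0.5]
width: 0.007
15.55 [591.51963805   5.92579442 322.11965324] [[0.671, 0.741, -0.001], [0.741, -0.671, 0.0], [-0.0, -0.001, -1.0]] [-0.0143966   0.43604374 -0.5052708 ]
bat_slot 0.7 [103.3 270.9] [531.   56.2 190.7] [530.8  56.3]
bat_mid 0.83 [215.6 274.9] [604.4  -5.6 197.6] [607.4  -8.4]
push_edge 0.79 [ 89.  216.4] [493.5  31.  196.7] [491.6  30.1]
n 1285 z hole 197.3 slot 197.3 roll/40mm -0.1
n 1249 z hole 197.3 slot 197.4 roll/40mm -0.1
```

View pics/w3.png

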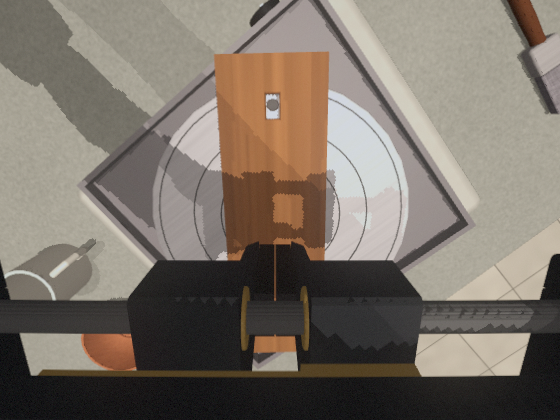

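The picture shows the second pin visible inside the slot at about (row 105, col 272) and the bat lying centrally over the head. Now I'll come down to press about 165 mm from the hole.

```bash
python3 -m handwheel '[[0,-20,10,0,-1],[0,-40,40,0,-1],[0,-40,75,0,-1],[0,-40,100,0,-1],[0,-40,112,0,-1],[0,-40,117,0,-1],[0,-40,119,0,-1],[0,-40,120,0,-1],[0,-40,120,0,-1],[0,-40,120,0,-1]]'
python3 -m handwheel '[[0,0,0.4,0,-1],[0,0,0.8,0,-1],[0,0,1.2,0,-1],[0,0,1.6,0,-1],[0,0,2,0,-1],[0,0,2.4,0,-1],[0,0,2.8,0,-1],[0,0,3.2,0,-1]]'
```

```text
time: 17.15
position: [563.1, 32.9, 202.1]
tcp_rot: [[0.671, 0.741, 0.001], [0.741, -0.671, 0.0], [0.001, 0.0, -1.0]]
force: [0.5, 0.6, -0.7]
width: 0.006
time: 18.15
position: [562.9, 32.9, 198.5]
tcp_rot: [[0.671, 0.741, 0.0], [0.741, -0.671, 0.0], [0.0, -0.0, -1.0]]
force: [-0.3, 0.2, -0.3]
width: 0.005
```

```bash
python3 -m handwheel '[[0,0,0.3,0,-1],[0,0,0.6,0,-1],[0,0,0.9,0,-1]]'
python3 -m handwheel '[[0,0,0.3,0,-1],[0,0,0.6,0,-1]]'
```

```text
time: 18.52
position: [562.9, 32.9, 197.6]
tcp_rot: [[0.671, 0.741, 0.0], [0.741, -0.671, 0.0], [0.0, -0.0, -1.0]]
force: [0.3, 0.2, -0.5]
width: 0.006
time: 18.77
position: [562.9, 32.9, 197.5]
tcp_rot: [[0.671, 0.741, 0.0], [0.741, -0.671, 0.0], [0.0, 0.0, -1.0]]
force: [-2.6, -0.0, 7.7]
width: 0.005
```

```bash
python3 -m handwheel '[[0,0,0,0,-1]]'; python3 -m handwheel '[[0,0,0,0,-1],[0,0,0,0,-1],[0,0,0,0,-1]]'; python3 -m handwheel '[[0,0,0,0,-1]]'; python3 hz.py 138.5
```

```text
time: 18.9
position: [562.9, 32.8, 197.5]
tcp_rot: [[0.671, 0.741, 0.0], [0.741, -0.671, 0.0], [0.0, 0.0, -1.0]]
force: [-1.5, -0.4, 5.4]
width: 0.003
time: 19.27
position: [562.9, 32.9, 197.5]
tcp_rot: [[0.671, 0.741, 0.0], [0.741, -0.671, 0.0], [0.0, 0.0, -1.0]]
force: [-1.1, -1.0, 5.1]
width: 0.01
time: 19.4
position: [562.9, 32.9, 197.5]
tcp_rot: [[0.671, 0.741, 0.0], [0.741, -0.671, 0.0], [0.0, 0.0, -1.0]]
force: [-1.8, 0.3, 6.2]
width: 0.003
n 1285 z hole 197.3 slot 197.3 roll/40mm -0.1
n 1135 z hole 197.3 slot 197.5 roll/40mm 0.0
```

```bash
python3 -m handwheel '[[0,0,0.08,0,-1],[0,0,0.15,0,-1],[0,0,0.15,0,-1]]'; python3 -m handwheel '[[0,0,0,0,-1],[0,0,0,0,-1]]'
```

```text
time: 19.82
position: [562.9, 32.9, 197.5]
tcp_rot: [[0.671, 0.741, 0.0], [0.741, -0.671, 0.0], [0.0, 0.0, -1.0]]
force: [-2.2, 0.0, 6.6]
width: 0.002
time: 20.08
position: [562.9, 32.8, 197.5]
tcp_rot: [[0.671, 0.741, 0.0], [0.741, -0.671, 0.0], [0.0, 0.0, -1.0]]
force: [-1.8, -0.2, 6.2]
width: 0.011
```

Holding about 6.4 N, which with the weight is over 8 N on the head. Lifting off now for a last check.

```bash
python3 -m handwheel '[[0,0,-0.5,0,-1],[0,0,-2,0,-1],[0,0,-10,0,-1],[0,0,-50,0,-1],[0,0,-100,0,-1],[0,30,-120,0,-1],[0,40,-125,0,-1],[0,40,-125,0,-1],[0,40,-125,0,-1],[0,40,-125,0,-1]]'
python3 hz.py 138.5
python3 - <<'E'
from h import *
P=camera_params('wrist');pic,dep=snapshot('wrist');cv2.imwrite('pics/w4.png',pic)
for n in ['head','bat_slot','bat_mid']:
    for d in spot_point('wrist',n)[:1]:
        w,u=px2w('wrist',d['at'],dep,P);print(n,round(d['p'],2),np.round(d['at'],1),np.round(onplane(u,P,185 if n!='bat_mid' else 197)[:2],1))
print(state()['time'],state()['force'])
E
```

```text
time: 21.32
position: [591.6, 6.8, 320.9]
tcp_rot: [[0.67, 0.742, -0.002], [0.742, -0.67, 0.0], [-0.001, -0.002, -1.0]]
force: [0.4, 0.2, 0.7]
width: 0.007
n 1285 z hole 197.3 slot 197.3 roll/40mm -0.1
n 1245 z hole 197.3 slot 197.3 roll/40mm -0.0
bat_slot 0.69 [104.4 270.7] [531.5  56.2]
bat_mid 0.93 [218.5 272.1] [604.8  -8.4]
21.575 [ 0.06495793  0.53039309 -0.30860729]
```

View pics/w4.png

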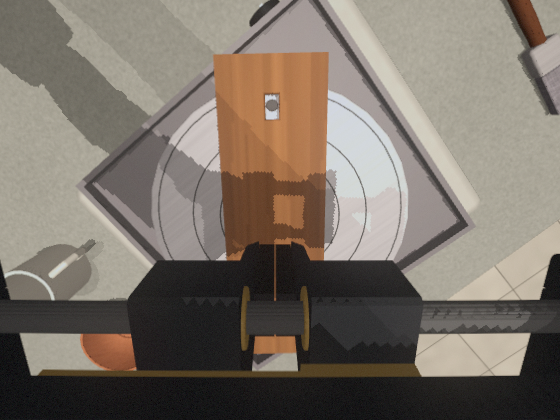

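The picture shows the pin in the slot at about (row 105, col 272), the bat flat, and the gripper clear above it. The mug, bowl and brush look as they did before the press. Handing in.

```bash
python3 -c "
from workcell import hand_in;print(hand_in())"
```

```text
the job is handed in; nothing more can be done
None
```

The bat is on both pins and flat on the wheel head, and I handed the job in at about 21.6 s of the 53 s. The hand-in gives no verdict.

- **Swing:** I pushed the slotted end round about 23° with the shut fingertips. The side force I read, sampled at the end of each move rather than throughout, peaked at about 2 N as the edge met the second pin. The slot end rode up by about 4.5 mm, then dropped with the pin in its slot.
- **Press:** I came down at about 2–3 mm/s, 165 mm from the round hole. The press read 7.7 N on contact, then settled at 5–6.5 N and was held for over a second. With the bat's weight that is about 8 N or more on the head.
- **Last checks:**
  - The fitted top face reads 197.3 mm at both the hole and the slot, the same as at the start, with no roll.
  - The second pin shows in the slot.
  - The gripper is about 120 mm clear with no contact force.
- **Less certain:**
  - The detector did not report the head's centre in the last two wrist pictures. From an earlier one (about 609, -2), the bat's middle is roughly 5–8 mm off it, within the 13 mm allowed.
  - I did not measure the round hole's sideways position again. Its lift while riding was about 2.5 mm, and it went back down.
  - I checked the mug, bowl and brush only by eye. The jar was not in the last picture, though I moved nothing near it after the first approach.

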